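Zero the stockroom scale, then print the label

ROBOT

A 6-joint arm with a two-finger parallel gripper is mounted at the origin on the work surface. World frame = base frame: x ahead of the robot, y to its left, z up, the work surface at z = 0. Lengths are in m, angles in rad, forces in N, time in s.
With the tool pointing down it reaches from about 0.3 to 0.875 m from the base axis. Payload 4.2 kg.
Tool frame: the origin (TCP) lies at the very end of the fingers, on their centre line; the grasp point (between the pads) lies 19 mm behind it; z points along the fingers, y is the line along which they close (so a half turn about z gives the same grasp; the last joint's range is limited). The gripper opens to 85 mm and grips with 20 to 120 N. Pads are 22 mm wide; open, the fingers measure 114 mm over their backs; the gripper's body (76 mm by 85 mm) begins 54 mm behind the grasp point. The pads swing forward as they close: fully open they stand 13 mm farther back than shut.
Start: joints at [-1.139, 0.32, 1.565, -0, 1.257, -0.02], TCP at [0.251, -0.517, 0.231] pointing down, gripper open.
Joint ranges: [-3.11, 3.11], [-0.84, 2.01], [0.21, 2.61], [-1.34, 4.49], [0.05, 2.63], [-2.56, 2.56]. Speed limits (rad/s): [2.57, 2.57, 3.14, 3.14, 3.14, 3.14].

INTERFACE

Orientations are given as a unit quaternion [x, y, z, w].
In Python, from workcell import read_state, read_camera, finish_job gives the robot as it stands.
- The arm moves only by the tool carry_out, never from a script. Its argument "series" is a list of rows, each a list of 2 entries, a list of its own where there are three numbers: the shift along the tool's x, y, z each as a share of 30 mm, from -1 to 1, then the turn, a rotation vector about the tool's x, y, z each as a share of 6 degrees, from -1 to 1. A call has 1 to 5 rows; each row shifts and turns the commanded pose from where the row before left it, along the tool's axes as they then stand; what a row does not reach is not made up. A row lasts 1/12 s, in which the tool goes at most 41.7 mm and 7.16 degrees, less where a joint would pass 70% of its speed; a pose out of reach is approached as far as the arm can. A call with a number of a shift or a turn outside -1 to 1 is refused whole. A call with a gripper value outside its range is refused whole. "fingers" is the closure in counts, from 0 (fully open) to 255 (shut), set as the call begins (left out, the last holds). The fingers move at their own pace and stop on an object; the grip force is fixed at half the most. Time passes only in rows, so rows that do not move let the fingers close. It gives the time, the measured TCP pose, the force, the opening and the grip force at its end, in the units of the state.
- read_state(): the state, without advancing time (a new reading comes with each control period).
- read_camera(name): name is "side" or "top" or "wrist"; returns a dict with "image" (420x560x3 uint8, blue, green, red), "camera_matrix" (3x3 intrinsics, pixels), "R" (3x3) and "t" (3): a world point X has camera coordinates R X + t; the wrist camera has in their place "tool_from_camera" (4x4, takes a point from camera to tool coordinates, whose origin is the TCP and whose axes are the flange's). Camera axes: x right, y down, z forward; pixel columns grow to the right and rows downward; lengths in m; the calibration is good to about 2 mm. A picture is of the moment at which its call begins: read the wrist's pose just before it. There is no depth.
- finish_job(): hands the job in; it is judged then, once.
The state is a dict: "time": time; "joint_positions": joint angles; "joint_vel": joint speeds; "joint_torque": joint torques, N m; "eef_pos": TCP position; "tcp_rot": TCP orientation; "wrist_force": force on the tool from outside, world axes, zero at the start; "ft_torque": the same for the moment, N m; "width": finger opening in m; "grasp_force": force on a finger pad.
Only numpy, scipy, OpenCV 4.12 (cv2) and the standard library are available. Lean on these libraries where they do the work, as an engineer would, in place of code of your own. Each camera call takes 0.05 s, during which the arm holds its last target. There are 200 camera calls.

TASK

An empty tote stands on the stockroom's bench scale. Zero the scale by pressing its square key right down for about half a second and letting it come up again; only then print the label by pressing its long bar key in the same way. Do not press the round key or the cross-shaped key.

Things in the scene. Friction and masses are not known exactly. Their poses are not given: they have to be found in the camera images.
- square_top (a point): White SQUARE key, 38 x 38 mm, zeroes the scale. Point: middle of its top face, 69 mm above the table, 24 mm above the deck (black bezel 10 mm high); z up, x from the deck towards the scale's platform. Pressed straight down on a spring: 1.5 N to start, 5 N at the stop 7 mm down; springs back up. Stands on the white deck of the bench scale; the four keys are at the corners of a 90 x 120 mm rectangle, in any order.
- bar_top (a point): White LONG BAR key, 24 mm along x by 72 mm along y, prints the label. Point: middle of its top face, 69 mm above the table, 24 mm above the deck (black bezel 10 mm high); z up, x from the deck towards the scale's platform. Pressed straight down on a spring: 1.5 N to start, 5 N at the stop 7 mm down; springs back up. On the platform a loose tote, 70 mm high, stands 75 mm or more from key centres.
- cross_top (a point): White CROSS-shaped key, two crossed bars 42 x 14 mm; not to be pressed. Point: middle of its top face, 69 mm above the table, 24 mm above the deck (black bezel 10 mm high); z up, x from the deck towards the scale's platform. Pressed straight down on a spring: 1.5 N to start, 5 N at the stop 7 mm down; springs back up. 
- round_top (a point): White ROUND key, 40 mm in diameter; not to be pressed. Point: middle of its top face, 69 mm above the table, 24 mm above the deck (black bezel 10 mm high); z up, x from the deck towards the scale's platform. Pressed straight down on a spring: 1.5 N to start, 5 N at the stop 7 mm down; springs back up. Between the keys lies a loose flat pack, 50 x 26 x 11 mm.

How it is judged:
By the outcome, as a careful person would: the job done as asked, in the order asked, and still so for the second after the job is handed in, with the robot touching nothing.
It also fails if it takes over 32 s, if anything falls off the work surface, if the arm or the gripper's body presses on something with over 40 N, if the wrist force passes 120 N, or if a joint passes its speed limit or range.

## Working session

There is one attempt and no reset: what is moved stays moved. The work goes in short steps, Python scripts to look and compute and a tool call to move; the robot and the scene stay as the last step left them, time stands still between calls to the robot, and variables do not carry over. Pictures are saved under pics/ and viewed, at most 10 in all, crops included, and the job is handed in when it is done.

Besides the shell and the picture viewer there is one more tool, called after ">>>" in YAML: its name, and indented under it one key for each argument. carry_out: Moves the arm, as the interface text tells. Shift numbers are shares of 30 mm and turn numbers shares of 6 degrees, none past 1 either way. Its arguments: {"type":"object","properties":{"series":{"type":"array","items":{"type":"array"}},"fingers":{"type":"number"}},"required":["series"]}

```bash
mkdir -p pics; python3 - <<'E'
from workcell import *
import cv2,pickle,numpy as np
s=read_state();print(s['time'],s['eef_pos'],s['tcp_rot'],s['width'])
d={n:read_camera(n) for n in('top','side')}
pickle.dump(d,open('d.pkl','wb'))
for n in d: cv2.imwrite(f'pics/{n}0.png',d[n]['image']);print(d[n]['camera_matrix'],d[n]['R'],d[n]['t'])
E
```

```text
0.0 [ 0.25080821 -0.51686204  0.23047185] [ 9.74594696e-01  2.23973991e-01 -1.87472019e-04 -8.91406775e-04] 0.08538427960547901
[[521.56147044   0.         274.37901348]
 [  0.         521.56147044 204.10922514]
 [  0.           0.           1.        ]] [[ 0.14283039 -0.98974045  0.00365131]
 [-0.9632056  -0.13984784 -0.22951593]
 [ 0.22767182  0.02926488 -0.97329806]] [-0.0231308   0.58386024  0.6267429 ]
[[440.84020969   0.         278.17316451]
 [  0.         440.84020969 211.21967646]
 [  0.           0.           1.        ]] [[-0.9365461  -0.35002619  0.01905419]
 [-0.25647692  0.64716061 -0.71791554]
 [ 0.23895813 -0.67724796 -0.69586939]] [0.54514844 0.18281643 0.61732999]
```

View pics/top0.png

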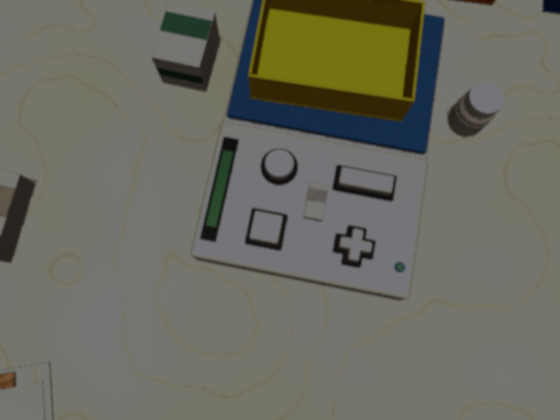

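View pics/side0.png

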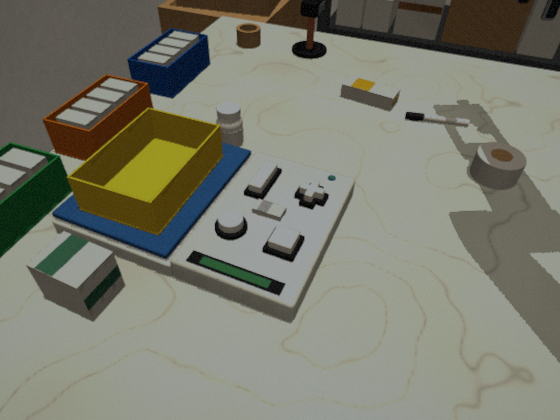

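The top view shows the round key at about (280,164), the bar at (365,181), the square at (266,227) and the cross at (354,246). The loose pack is at (315,201) and the tote is beyond the bar and round keys, towards the top of the image. The side view shows the same layout.

```bash
cat > h.py <<'E'
import numpy as np,cv2
from scipy.spatial.transform import Rotation as Ro
def ray(px,K,R,t,z):
    d=R.T@np.linalg.inv(K)@np.array([*px,1.]); c=-R.T@t
    return c+d*(z-c[2])/d[2]
E
python3 - <<'E'
import pickle;from h import *
d=pickle.load(open('d.pkl','rb'))
for n,g in (('top',dict(round=(280,162),bar=(366,180),square=(266,227),cross=(354,245))),('side',dict(round=(231,219),bar=(263,178),square=(285,238),cross=(313,190)))):
    c=d[n];P={}
    im=c['image'];gr=cv2.cvtColor(im,cv2.COLOR_BGR2GRAY)
    for k,(u,v) in g.items():
        w=gr[v-28:v+28,u-38:u+38]; 
        m=(w>(0.82*np.median(gr[v-3:v+4,u-3:u+4]))).astype(np.uint8)
        _,l,st,ce=cv2.connectedComponentsWithStats(m,connectivity=4)
        i=l[28,38]; px=ce[i]+[u-38,v-28]
        P[k]=ray(px,c['camera_matrix'],c['R'],c['t'],.069)
        print(n,k,px.round(1),st[i],gr[v,u],P[k].round(4), ray((u,v),c['camera_matrix'],c['R'],c['t'],.069).round(4))
    for a,b in (('bar','cross'),('round','square'),('bar','round'),('cross','square')): e=P[a]-P[b];print(a,b,np.linalg.norm(e).round(4),np.degrees(np.arctan2(e[1],e[0])).round(1))
E
```

```text
top round [279.5 160.1] [   0    0   76   56 3677] 117 [0.6427 0.0627 0.069 ] [0.6401 0.0616 0.069 ]
top bar [366.3 179.2] [ 12  16  53  24 818] 117 [ 0.6328 -0.0568  0.069 ] [ 0.6316 -0.0565  0.069 ]
top square [265.8 226.5] [ 22  13  32  30 736] 117 [0.5493 0.0676 0.069 ] [0.5487 0.0672 0.069 ]
top cross [355.6 244. ] [ 25  12  31  31 470] 117 [ 0.5431 -0.052   0.069 ] [ 0.5415 -0.0501  0.069 ]
bar cross 0.0898 -3.1
round square 0.0935 -3.0
bar round 0.1199 -94.7
cross square 0.1197 -92.9
side round [231.7 221.7] [   0    0   76   56 2795] 159 [0.6333 0.0697 0.069 ] [0.6367 0.0648 0.069 ]
side bar [266.9 178.1] [   0    0   76   56 3037] 158 [ 0.6214 -0.0466  0.069 ] [ 0.6276 -0.0445  0.069 ]
side square [284.9 236.7] [   0    0   76   56 3307] 157 [0.547  0.0692 0.069 ] [0.546  0.0716 0.069 ]
side cross [311.6 187.4] [   0    0   76   56 3396] 157 [ 0.5434 -0.0519  0.069 ] [ 0.5393 -0.0465  0.069 ]
bar cross 0.0782 3.9
round square 0.0862 0.3
bar round 0.1169 -95.8
cross square 0.1212 -91.7
```

>>> carry_out:
  series:
    - [[0.6, -0.9, 0], [0, 0, 0.96]]
    - [[0.6, -0.9, 0], [0, 0, 0.96]]
    - [[0.6, -0.9, 0], [0, 0, 0.96]]
    - [[0.6, -0.9, 0], [0, 0, 0.96]]
    - [[0.6, -0.9, 0], [0, 0, 0.96]]
  fingers: 255

```text
time: 0.52
eef_pos: [0.3037, -0.3639, 0.231]
tcp_rot: [1.0, -0.028, -0.0, -0.0]
wrist_force: [0.9, -0.7, 0.4]
width: 0.0254
grasp_force: 0.0
```

>>> carry_out:
  series:
    - [[0.5, -0.9, 0], [0, 0, 0]]
    - [[0.5, -0.9, 0], [0, 0, 0]]
    - [[0.5, -0.9, 0], [0, 0, 0]]
    - [[0.5, -0.9, 0], [0, 0, 0]]
    - [[0.5, -0.9, 0], [0, 0, 0]]

```text
time: 0.93
eef_pos: [0.3863, -0.2332, 0.2311]
tcp_rot: [1.0, -0.026, -0.0, -0.0]
wrist_force: [-0.7, -0.9, 1.0]
width: 0.0001
grasp_force: 0.0
```

>>> carry_out:
  series:
    - [[0.4, -0.9, 0], [0, 0, 0]]
    - [[0.4, -0.9, 0], [0, 0, 0]]
    - [[0.4, -0.9, 0], [0, 0, 0]]
    - [[0.4, -0.9, 0], [0, 0, 0]]
    - [[0, 0, 0], [0, 0, 0]]

```text
time: 1.35
eef_pos: [0.4409, -0.1256, 0.231]
tcp_rot: [1.0, -0.023, 0.0, -0.001]
wrist_force: [0.2, -0.8, 0.9]
width: 0.0002
grasp_force: 0.0
```

>>> carry_out:
  series:
    - [[0.47, -0.94, 0], [0, 0, 0]]
    - [[0.47, -0.94, 0], [0, 0, 0]]
    - [[0.47, -0.94, 0], [0, 0, 0]]
    - [[0.47, -0.94, 0], [0, 0, 0]]
    - [[0.47, -0.94, 0], [0, 0, 0]]

```text
time: 1.77
eef_pos: [0.5172, 0.0086, 0.231]
tcp_rot: [1.0, -0.026, -0.0, 0.0]
wrist_force: [1.3, -0.3, -0.4]
width: 0.0003
grasp_force: 0.0
```

>>> carry_out:
  series:
    - [[0.47, -0.94, 0.7], [0, 0, 0]]
    - [[0.47, -0.94, 0.7], [0, 0, 0]]
    - [[0, 0, 0.8], [0, 0, 0]]
    - [[0, 0, 0.8], [0, 0, 0]]
    - [[0, 0, 0], [0, 0, 0]]

```text
time: 2.18
eef_pos: [0.5446, 0.0624, 0.1363]
tcp_rot: [1.0, -0.025, -0.005, 0.001]
wrist_force: [-1.2, -0.4, -0.2]
width: 0.0
grasp_force: 0.0
```

```bash
python3 - <<'E'
from workcell import *
from h import *
import pickle
s=read_state();c=read_camera('wrist');pickle.dump((s,c),open('w.pkl','wb'))
print(s['time'],s['eef_pos'],s['tcp_rot'],s['wrist_force'],c['tool_from_camera'],c['camera_matrix'])
cv2.imwrite('pics/w1.png',c['image'])
E
```

```text
2.1833 [0.54460234 0.06242849 0.13629677] [ 9.99673003e-01 -2.49770633e-02 -5.40990714e-03  8.75498563e-04] [-1.204798   -0.43747666 -0.18350408] [[ 8.01772379e-04 -9.55011233e-01 -2.96568544e-01  7.57148175e-02]
 [ 9.99998999e-01  1.11153310e-03 -8.75868407e-04 -4.67844299e-04]
 [ 1.16610992e-03 -2.96567545e-01  9.55011168e-01 -1.42891428e-01]
 [ 0.00000000e+00  0.00000000e+00  0.00000000e+00  1.00000000e+00]] [[310.57517521   0.         279.37447408]
 [  0.         310.57517521 204.05626931]
 [  0.           0.           1.        ]]
```

View pics/w1.png

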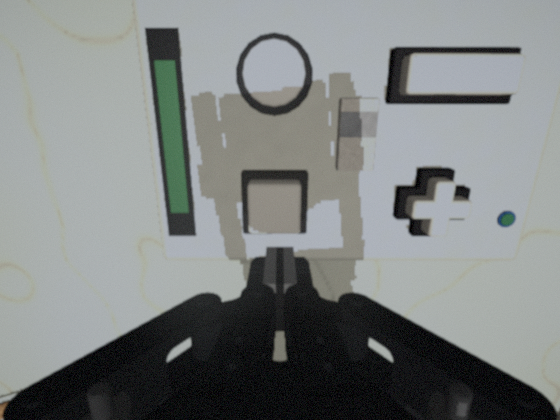

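The close view shows the square key's top face around (275,207), the round key at (274,74) and the bar around (464,74). The fingertips are at (280,250), just short of the square key in the picture.

```bash
cat >> h.py <<'E'
def wray(px,s,c,z):
    T=c['tool_from_camera'];R=Ro.from_quat(s['tcp_rot']).as_matrix()
    A=R@T[:3,:3];o=R@T[:3,3]+s['eef_pos']
    d=A@np.linalg.inv(c['camera_matrix'])@np.array([*px,1.]);return o+d*(z-o[2])/d[2]
E
python3 - <<'E'
from workcell import *
import pickle;from h import *
s,c=pickle.load(open('w.pkl','rb'))
gr=cv2.cvtColor(c['image'],cv2.COLOR_BGR2GRAY)
print(gr[205,235:315],gr[160:250,275],gr[75,385:540],gr[40:110,465])
for n,b in dict(sq=[(248,181),(303,181),(303,233),(248,233)],bar=[(408,53),(522,53),(522,95),(408,95)]).items():
    p=np.array([wray(q,s,c,.069) for q in b]);print(n,p.round(4).tolist(),p.mean(0).round(4))
s=read_state();print(s['eef_pos'],s['tcp_rot'])
E
```

```text
[140 154 171 175 178 174 159 110  59  48  45  51  81 111 130 133 139 140
 140 143 140 140 140 140 140 141 139 140 140 140 140 143 142 140 142 142
 142 140 142 144 142 144 139 140 143 141 138 142 141 143 144 143 143 142
 140 144 139 143 141 141 141 143 141 129 124 106  71  47  45  48  39  59
 101 130 140 136 140 142 148 156] [137 136 137 137 136 137 138 138 130 108  69  40  31  45  40  47  38  42
  45  64  78  91  92  99 118 130 134 139 140 140 141 142 143 142 140 141
 142 143 141 139 141 139 142 140 139 142 141 142 140 141 141 140 138 139
 139 139 142 139 138 141 139 141 140 135 138 139 140 138 138 139 138 136
 139 153 168 172 176 175 176 176 176 175 176 174 177 169 150 103  74  66] [174 167 135  78  22  14  15  28  20  28  29  43  42  42  40  50  72  74
  73  77  81  88 109 142 164 174 174 177 174 174 175 176 175 175 172 176
 176 174 174 173 173 174 174 174 175 175 174 175 173 175 174 175 172 172
 175 174 174 175 173 172 176 173 173 173 173 170 174 175 175 175 173 173
 174 174 173 173 172 170 176 173 173 172 174 171 175 173 171 173 173 172
 173 170 173 170 173 172 172 170 173 172 17
[... 168 characters left out ...]
169 169
 170 169 170 170 170 168 169 169 168 168 168] [171 171 170 173 171 167 139  92  43  31  35  32  68 116 151 166 174 173
 172 173 174 172 173 172 171 172 172 174 173 175 175 173 173 175 173 173
 173 172 176 174 174 173 173 174 173 176 171 173 175 174 173 174 168 148
 113  75  29  28  35  30  31  30  28  85 137 167 171 175 174 174]
sq [[0.5722, 0.0833, 0.069], [0.5703, 0.0453, 0.069], [0.5313, 0.0463, 0.069], [0.5333, 0.0864, 0.069]] [0.5518 0.0653 0.069 ]
bar [[0.6476, -0.021, 0.069], [0.6441, -0.0908, 0.069], [0.6196, -0.0954, 0.069], [0.6232, -0.0229, 0.069]] [ 0.6336 -0.0575  0.069 ]
[0.5460413  0.06225402 0.1388519 ] [ 9.99673696e-01 -2.53220691e-02 -3.30677074e-03  6.00428496e-04]
```

>>> carry_out:
  series:
    - [[0.12, -0.15, 0.5], [0, 0, 0]]
    - [[0, 0, 0.5], [0, 0, 0]]
    - [[0, 0, 0.5], [0, 0, 0]]
    - [[0, 0, 0], [0, 0, 0]]
    - [[0, 0, 0], [0, 0, 0]]

```text
time: 2.65
eef_pos: [0.5522, 0.0665, 0.0974]
tcp_rot: [1.0, -0.026, 0.0, 0.0]
wrist_force: [-0.2, 0.3, 0.6]
width: -0.0001
grasp_force: 0.0
```

>>> carry_out:
  series:
    - [[0, 0, 0.4], [0, 0, 0]]
    - [[0, 0, 0.3], [0, 0, 0]]
    - [[0, 0, 0.1], [0, 0, 0]]
    - [[0, 0, 0.1], [0, 0, 0]]
    - [[0, 0, 0], [0, 0, 0]]

```text
time: 3.07
eef_pos: [0.5518, 0.067, 0.0694]
tcp_rot: [1.0, -0.025, -0.0, 0.0]
wrist_force: [0.1, -1.3, 0.4]
width: -0.0001
grasp_force: 0.0
```

>>> carry_out:
  series:
    - [[0, 0, 0.1], [0, 0, 0]]
    - [[0, 0, 0.1], [0, 0, 0]]
    - [[0, 0, 0.1], [0, 0, 0]]
    - [[0, 0, 0], [0, 0, 0]]

```text
time: 3.4
eef_pos: [0.5524, 0.0671, 0.0619]
tcp_rot: [1.0, -0.025, 0.001, 0.0]
wrist_force: [-2.8, -2.1, 11.0]
width: 0.0002
grasp_force: 5.5
```

>>> carry_out:
  series:
    - [[0, 0, 0], [0, 0, 0]]
    - [[0, 0, 0], [0, 0, 0]]
    - [[0, 0, 0], [0, 0, 0]]
    - [[0, 0, 0], [0, 0, 0]]
    - [[0, 0, 0], [0, 0, 0]]

```text
time: 3.82
eef_pos: [0.5524, 0.0671, 0.062]
tcp_rot: [1.0, -0.025, 0.001, -0.0]
wrist_force: [-3.0, -1.0, 11.3]
width: -0.0001
grasp_force: 5.6
```

>>> carry_out:
  series:
    - [[0, 0, -0.4], [0, 0, 0]]
    - [[0, 0, -0.8], [0, 0, 0]]
    - [[0, 0, -0.8], [0, 0, 0]]
    - [[0, 0, 0], [0, 0, 0]]
    - [[0, 0, 0], [0, 0, 0]]

```text
time: 4.23
eef_pos: [0.5527, 0.0672, 0.1214]
tcp_rot: [1.0, -0.025, 0.002, -0.0]
wrist_force: [-0.2, 0.6, -1.2]
width: 0.0002
grasp_force: 0.0
```

```bash
python3 - <<'E'
from workcell import *
from h import *
s=read_state();c=read_camera('wrist');print(s['eef_pos'],s['wrist_force'])
cv2.imwrite('pics/w2.png',c['image'])
E
```

```text
[0.55269744 0.06723684 0.12136383] [-0.15110957  0.57280185 -1.22222089]
```

View pics/w2.png

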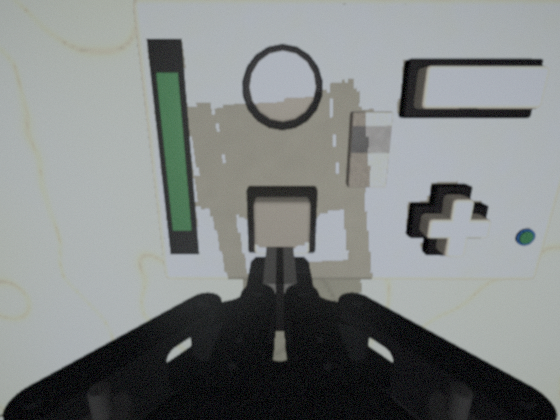

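The square key has come back up: its top face is around (282,220). The pack, at (370,150), is undisturbed, so I'll move to the bar.

>>> carry_out:
  series:
    - [[0.72, 1.0, 0], [0, 0, 0]]
    - [[0.72, 1.0, 0], [0, 0, 0]]
    - [[0.72, 1.0, 0], [0, 0, 0]]
    - [[0.72, 1.0, 0], [0, 0, 0]]
    - [[0, 0, 0], [0, 0, 0]]

```text
time: 4.7
eef_pos: [0.6347, -0.0624, 0.1183]
tcp_rot: [1.0, -0.027, 0.001, 0.001]
wrist_force: [0.8, -0.3, -0.4]
width: 0.0
grasp_force: 0.0
```

```bash
python3 - <<'E'
from workcell import *
from h import *
read_camera('top');s=read_state();c=read_camera('wrist');print(s['eef_pos'],s['tcp_rot'],s['wrist_force'])
import pickle;pickle.dump((s,c),open('w.pkl','wb'))
cv2.imwrite('pics/w3.png',c['image'])
E
```

```text
[ 0.63261615 -0.05984023  0.11807255] [ 9.99626623e-01 -2.73052412e-02 -1.00763157e-03  1.52083582e-04] [-0.38355183  0.91875765 -0.13449752]
```

View pics/w3.png

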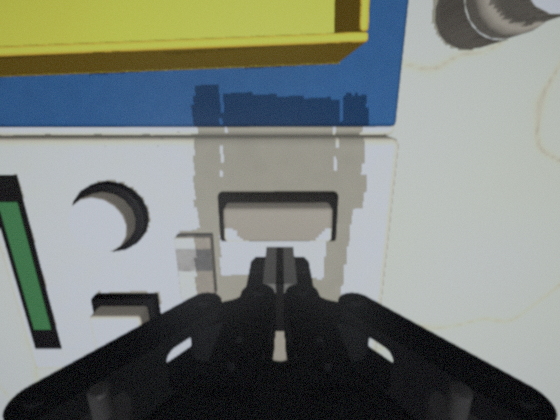

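The bar's top face spans columns 222–334 and rows 206–241. The fingers are lined up with it, and the tote is well clear.

```bash
python3 - <<'E'
from workcell import *
import pickle;from h import *
s,c=pickle.load(open('w.pkl','rb'))
p=np.array([wray(q,s,c,.069) for q in [(222,205),(334,205),(334,241.5),(222,241.5)]]);print(p.round(4),p.mean(0))
s=read_state();print(s['eef_pos'],s['tcp_rot'])
E
```

```text
[[ 0.65   -0.0229  0.069 ]
 [ 0.6461 -0.0954  0.069 ]
 [ 0.6203 -0.0953  0.069 ]
 [ 0.6244 -0.0201  0.069 ]] [ 0.63519767 -0.0584478   0.069     ]
[ 0.631343   -0.05811719  0.11811563] [ 9.99644308e-01 -2.66074215e-02 -1.79557931e-03 -2.80050340e-04]
```

>>> carry_out:
  series:
    - [[0.07, 0, 0.6], [0, 0, 0]]
    - [[0, 0, 0.5], [0, 0, 0]]
    - [[0, 0, 0.3], [0, 0, 0]]
    - [[0, 0, 0.2], [0, 0, 0]]
    - [[0, 0, 0], [0, 0, 0]]

```text
time: 5.22
eef_pos: [0.6326, -0.0562, 0.0705]
tcp_rot: [1.0, -0.025, -0.002, -0.0]
wrist_force: [0.2, -0.1, 0.3]
width: 0.0002
grasp_force: 0.0
```

>>> carry_out:
  series:
    - [[0.02, 0, 0.1], [0, 0, 0]]
    - [[0, 0, 0.1], [0, 0, 0]]
    - [[0, 0, 0.1], [0, 0, 0]]
    - [[0, 0, 0.03], [0, 0, 0]]

```text
time: 5.55
eef_pos: [0.6352, -0.0569, 0.0631]
tcp_rot: [1.0, -0.025, 0.001, -0.0]
wrist_force: [-0.8, 2.3, 5.0]
width: 0.0001
grasp_force: 2.2
```

>>> carry_out:
  series:
    - [[0, 0, 0], [0, 0, 0]]
    - [[0, 0, 0], [0, 0, 0]]
    - [[0, 0, 0], [0, 0, 0]]
    - [[0, 0, 0], [0, 0, 0]]
    - [[0, 0, 0], [0, 0, 0]]

```text
time: 5.97
eef_pos: [0.6352, -0.057, 0.0628]
tcp_rot: [1.0, -0.026, 0.001, -0.0]
wrist_force: [0.4, 2.9, 4.6]
width: -0.0001
grasp_force: 2.2
```

The force suggests the bar is just short of its stop, so I'll push it the rest of the way without letting it up.

>>> carry_out:
  series:
    - [[0, 0, 0.08], [0, 0, 0]]
    - [[0, 0, 0], [0, 0, 0]]

```text
time: 6.13
eef_pos: [0.6353, -0.0571, 0.0619]
tcp_rot: [1.0, -0.025, 0.001, -0.0]
wrist_force: [-2.6, 3.8, 12.9]
width: 0.0
grasp_force: 6.6
```

>>> carry_out:
  series:
    - [[0, 0, 0], [0, 0, 0]]
    - [[0, 0, 0], [0, 0, 0]]
    - [[0, 0, 0], [0, 0, 0]]
    - [[0, 0, 0], [0, 0, 0]]

```text
time: 6.47
eef_pos: [0.6353, -0.0571, 0.0619]
tcp_rot: [1.0, -0.025, 0.001, -0.0]
wrist_force: [-1.7, 3.4, 13.4]
width: -0.0001
grasp_force: 6.4
```

>>> carry_out:
  series:
    - [[0, 0, -0.4], [0, 0, 0]]
    - [[0, 0, -0.8], [0, 0, 0]]
    - [[0, 0, -0.9], [0, 0, 0]]
    - [[0, 0, -0.9], [0, 0, 0]]
    - [[0, 0, 0], [0, 0, 0]]

```text
time: 6.88
eef_pos: [0.6374, -0.0584, 0.1554]
tcp_rot: [1.0, -0.025, 0.005, 0.001]
wrist_force: [0.2, 0.7, 2.3]
width: 0.0001
grasp_force: 0.0
```

>>> carry_out:
  series:
    - [[-0.9, 0, -0.9], [0, 0, 0]]
    - [[-0.9, 0, -0.9], [0, 0, 0]]
    - [[-0.9, 0, 0], [0, 0, 0]]
    - [[-0.9, 0, 0], [0, 0, 0]]
    - [[0, 0, 0], [0, 0, 0]]

```text
time: 7.3
eef_pos: [0.5211, -0.052, 0.2034]
tcp_rot: [1.0, -0.026, -0.003, 0.0]
wrist_force: [-0.5, 0.2, -0.8]
width: 0.0002
grasp_force: 0.0
```

```bash
python3 - <<'E'
from workcell import *
from h import *
c=read_camera('side');s=read_state();c2=read_camera('wrist');print(s['time'],s['eef_pos'],s['wrist_force'])
cv2.imwrite('pics/f.png',cv2.resize(np.hstack([c['image'],c2['image']]),(800,300)))
E
```

```text
7.35 [ 0.52400818 -0.05217133  0.20360721] [ 0.35285859 -1.13322137  0.25275883]
```

View pics/f.png

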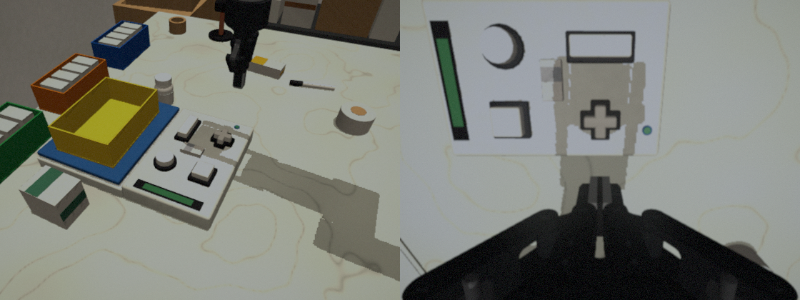

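All four keys are up (bar at about (600,47) in the right half, square at (510,120)). The tote and pack haven't moved, and the arm is clear.

```bash
python3 -c "
from workcell import *
print(finish_job())"
```

```text
the job is handed in; nothing more can be done
None
```

I pressed the square key to its stop for about half a second and released it, then did the same with the bar key, though the bar was down about 1 s in all because it stopped just short first. I didn't touch the round or cross key, and I handed the job in at about 7.4 s with the arm clear; no result came back, and I saw nothing that confirms the zeroing or the label.

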